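# Tip-check a gyro module and hold it over its test dock

## Robot

A 7-joint arm with a two-finger parallel gripper is mounted at the origin on the work surface. World frame = base frame: x ahead of the robot, y to its left, z up, the work surface at z = 0. Lengths are in m, angles in rad, forces in N, time in s.
With the tool pointing down it reaches from about 0.4 to 0.85 m from the base axis. Payload 10.4 kg.
Tool frame: the origin (TCP) lies at the very end of the fingers, on their centre line; the grasp point (between the pads) lies 19 mm behind it; z points along the fingers, y is the line along which they close (so a half turn about z gives the same grasp; the last joint's range is limited). The gripper opens to 85 mm and grips with 20 to 120 N. Pads are 22 mm wide; open, the fingers measure 114 mm over their backs; the gripper's body (76 mm by 85 mm) begins 54 mm behind the grasp point. The pads swing forward as they close: fully open they stand 13 mm farther back than shut.
Start: joints at [-1.33, 0.332, -0.065, 1.46, 0.022, 1.35, -0.088], TCP at [0.163, 0.603, 0.231] pointing down, gripper open.
Joint ranges: [-2.6, 2.6], [-0.5, 2.12], [-1.47, 1.34], [0.16, 2.42], [-1.27, 4.41], [0.06, 2.06], [-2.6, 2.6]. Speed limits (rad/s): [2.22, 2.22, 2.79, 2.79, 3.14, 3.14, 3.14].

## Interface

Orientations are given as a unit quaternion [x, y, z, w].
In Python, from workcell import * gives the robot as it stands. The module is installed in compiled form; this text tells all that it offers.
- The arm moves only by the tool carry_out, never from a script. Its argument "motion" is a list of rows, each an object with "xyz": the shift along the tool's x, y, z in m, a list of three; "angular": the turn, a rotation vector about the tool's x, y, z in degrees, a list of three. A call has 1 to 12 rows; each row is the pose to reach, as a shift and turn from the pose commanded when the call began, along the tool's axes at that moment; what a row does not reach only later rows make up. A row lasts 1/10 s, in which the tool goes at most 50 mm and 8.59 degrees, less where a joint would pass 70% of its speed; a pose out of reach is approached as far as the arm can. A call with a gripper value outside its range is refused whole. "hand" is the opening, from 0 (shut) to 1 (fully open), set as the call begins (left out, the last holds). The fingers move at their own pace and stop on an object; "grip_force" is the grip in N (left out, the last holds). Time passes only in rows, so rows that repeat a pose let the fingers close. It gives the time, the measured TCP pose, the force, the opening and the grip force at its end, in the units of the state.
- get_obs(): the state, without advancing time (a new reading comes with each control period).
- camera(name): name is "scene" or "top" or "wrist"; returns a dict with "img" (400x640x3 uint8, red, green, blue), "fx", "fy", "cx", "cy" (pixels), "extrinsics" (4x4, takes a point from camera to world coordinates). Camera axes: x right, y up, looking along -z (the intrinsics and any distortion apply to the point x, -y, -z); pixel columns grow to the right and rows downward; lengths in m; the calibration is good to about 2 mm. A picture is of the moment at which its call begins. There is no depth.
- hand_in(): hands the job in; it is judged then, once.
The state is a dict: "clock": time; "joint_pos": joint angles; "joint_velocities": joint speeds; "tau": joint torques, N m; "position": TCP position; "ee_rot": TCP orientation; "ft_force": force on the tool from outside, world axes, zero at the start; "torque": the same for the moment, N m; "grip_width": opening from 0.0 (shut) to 1.0 (fully open); "grasp_force": force on a finger pad.
Only numpy, scipy, OpenCV 4.12 (cv2) and the standard library are available. Lean on these libraries where they do the work, as an engineer would, in place of code of your own. Each camera call takes 0.05 s, during which the arm holds its last target. There are 200 camera calls.

## Task

Pick up the green-topped gyro module and, held in the air on its own side of the patch panel, tip it over to about 40 degrees (never past 60) for a second to free its gimbals, then bring it level again. Carry it over the top of the low white patch panel and stop with it hovering about a centimetre above the rim of the green dock, level, lined up with the well and with its white index mark at the same end as the dock's, ready to be pushed in. Finish there, still holding it, without it touching the dock, and without bumping the panel or docks or pushing the other things on the bench about.

Things in the scene. Friction and masses are not known exactly. Their poses are not given: they have to be found in the camera images.
- gyro: the gyro module: a black box with a 12 mm thick green top, 76 mm long (its x) by 46 mm wide (its y) by 75 mm high, about 0.35 kg, standing loose on the bench on the robot's left. Origin at the centre of its underside, z up. A white stripe across the top marks its +x end. Grip it across its 46 mm width
- gyro_index (a point): the white index stripe on the module's top, 30 mm from the centre towards its +x end, 75 mm above its underside
- dock_green: the green-framed dock, fixed on the bench on the robot's right: an open-topped rectangular well, outside 94 mm long (its x) by 64 mm wide (its y) by 30 mm high, inside 84 by 54 mm, floor at 10 mm. Origin at the centre of its underside. A white mark on the rim shows its +x end. The green and the orange dock may change places
- dock_green_mouth (a point): centre of the green dock's mouth, at rim height, 30 mm above the bench; axes as the dock's
- dock_orange: the orange-framed dock, same shape as the green one, fixed: not used, to be left alone
- patch_panel: low white patch panel with coloured jacks, fixed, standing between the module and the docks: 300 mm long (its x) by 40 mm thick (its y; +y is the module's side) by 120 mm high. Origin at the centre of its underside
- multimeter: yellow multimeter lying on the bench beyond the work area, 85 x 175 x 45 mm, loose, origin under its centre
- tape_dispenser: black tape dispenser, 130 x 55 x 84 mm, loose, origin under its centre
- flux_bottle: small bottle with a red cap, 42 mm across, 100 mm high, loose, origin under its centre
- screwdriver: screwdriver lying on the bench near the robot on its right, about 200 mm long, loose
- tip_cleaner: round steel tin with brass wool, 64 mm across, 42 mm high, loose, near the robot on its left, origin under its centre
Things that resemble listed ones, but are neither listed nor needed, are in the scene too. What is shaped like the dock_green but blue is not meant. Leave any red look-alike of the gyro alone.

How it is judged:
By the outcome, as a careful person would: the job done as asked, in the order asked, and still so for the second after the job is handed in, while the arm keeps its last pose, push and grip.
It also fails if it takes over 50 s, if anything falls off the work surface, if the arm or the gripper's body presses on something with over 40 N, if the wrist force passes 120 N, or if a joint passes its speed limit or range.

## Working session

There is one attempt and no reset: what is moved stays moved. The work goes in short steps, Python scripts to look and compute and a tool call to move; the robot and the scene stay as the last step left them, time stands still between calls to the robot, and variables do not carry over. Pictures are saved under pics/ and viewed, at most 10 in all, crops included, and the job is handed in when it is done.

Besides the shell and the picture viewer there is one more tool, called as name(argument=value, ...), one argument or row to a line, values as JSON. carry_out: Moves the arm, as the interface text tells. Its arguments: {"type":"object","properties":{"motion":{"type":"array"},"hand":{"type":"number"},"grip_force":{"type":"number"}},"required":["motion"]}

```bash
mkdir -p pics; python3 - <<'E'
from workcell import *
import cv2,numpy as np
o=get_obs();print(o)
for n in("scene","top"):
    c=camera(n);np.savez("pics/"+n+"0.npz",**c);cv2.imwrite(f"pics/{n}0.png",c["img"][:,:,::-1]);print(n,{k:np.round(v,4).tolist() if hasattr(v,'tolist') else v for k,v in c.items() if k!="img"})
E
```

```text
{'clock': 0.0, 'joint_pos': array([-1.329558  ,  0.33287698, -0.06470198,  1.46098799,  0.02159563,
        1.34987968, -0.08850094]), 'joint_velocities': array([ 2.94174104e-04, -2.74971381e-04,  1.11749681e-03,  1.43036142e-03,
       -1.33409987e-03, -1.01609085e-03,  5.14753486e-05]), 'tau': array([-3.86636975e-04, -6.25440431e+01,  4.87019552e-02, -3.91609883e+01,
        1.61437044e-02,  1.00828646e-02,  1.94911257e-05]), 'position': array([0.16289408, 0.60299478, 0.23049046]), 'ee_rot': array([ 1.31525962e-01,  9.91312459e-01, -7.25483455e-04, -6.41731297e-05]), 'ft_force': array([-0.28812846,  0.91207414, -0.91621093]), 'torque': array([-0.03013272,  0.01455886,  0.01769198]), 'grasp_force': 0.0, 'grip_width': 0.998457457920972}
scene {'fx': 390.2347759560773, 'fy': 390.2347759560773, 'cx': 321.156236801583, 'cy': 206.4464592102098, 'extrinsics': [[-0.7533, -0.3974, 0.5241, 1.2183], [0.6577, -0.4514, 0.6031, 0.8122], [-0.0031, 0.799, 0.6014, 0.8559], [0.0, 0.0, 0.0, 1.0]]}
top {'fx': 382.18315285955475, 'fy': 382.18315285955475, 'cx': 314.7969523839264, 'cy': 205.19769535536543, 'extrinsics': [[0.0225, 0.9974, -0.0683, 0.4728], [-0.9997, 0.0222, -0.005, 0.0458], [-0.0034, 0.0684, 0.9977, 1.3714], [0.0, 0.0, 0.0, 1.0]]}
```

View pics/scene0.png

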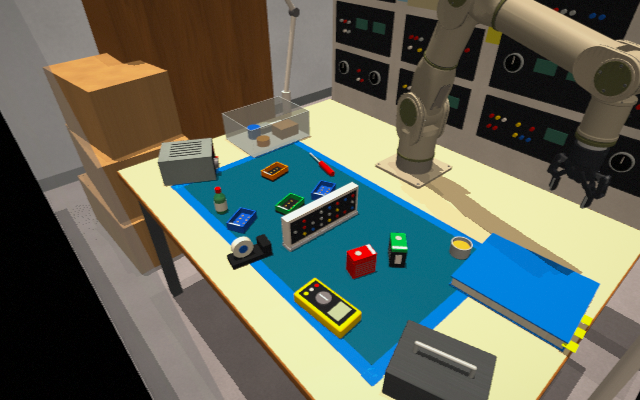

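View pics/top0.png

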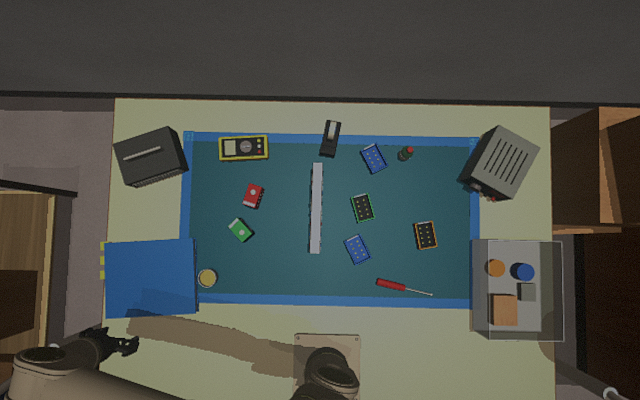

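The top view shows the gyro at about (240,230), the red look-alike at (253,195), the panel at (316,208), the green dock at (362,208), and the blue and orange docks beside it. I'll zoom in and measure.

```bash
cat > h.py <<'E'
import numpy as np,cv2
def load(n):
    return dict(np.load(f"pics/{n}.npz"))
def ray(c,px,z):
    px=np.atleast_2d(px).astype(float)
    d=np.c_[(px[:,0]-c["cx"])/c["fx"],-(px[:,1]-c["cy"])/c["fy"],-np.ones(len(px))]
    E=c["extrinsics"];w=d@E[:3,:3].T;t=E[:3,3]
    return t+w*((z-t[2])/w[:,2])[:,None]
def green(c,box,lo=(45,90,60),hi=(75,255,255)):
    h=cv2.cvtColor(c["img"],cv2.COLOR_RGB2HSV);m=cv2.inRange(h,lo,hi)
    k=np.zeros_like(m);x0,y0,x1,y1=box;k[y0:y1,x0:x1]=m[y0:y1,x0:x1];return k
def white(c,box):
    return green(c,box,(0,0,150),(179,70,255))
def pts(m): return np.argwhere(m)[:,::-1]
E
python3 - <<'E'
from h import *
c=load("top0");s=load("scene0")
def rect(c,m,z,name):
    p=pts(m);cn=cv2.convexHull(p.astype(np.int32))[:,0]
    w=ray(c,cn,z)[:,:2];r=cv2.minAreaRect((w*1000).astype(np.float32));print(name,len(p),p.mean(0).round(1),"rect",np.round(r[0],1),np.round(r[1],1),round(r[2],1),"mean",ray(c,p.mean(0),z).round(4))
for cc,nm,gb,db,pb in((c,"top",(225,212,258,248),(345,188,380,228),(300,155,330,260)),(s,"scene",(380,225,415,275),(270,190,308,216),(275,180,365,250))):
    g=green(cc,gb);rect(cc,g|white(cc,gb),.075,nm+" gyro");rect(cc,white(cc,gb),.075,nm+" gidx")
    rect(cc,green(cc,db),.03,nm+" dock");w=white(cc,db);
    if w.any():rect(cc,w,.03,nm+" dmark")
    rect(cc,white(cc,pb),.12,nm+" panel")
z=lambda i,b,k:cv2.resize(i[b[1]:b[3],b[0]:b[2],::-1],None,fx=k,fy=k,interpolation=cv2.INTER_CUBIC)
a=z(c["img"],(225,150,385,265),5);cv2.imwrite("pics/ct.png",a)
E
```

```text
top gyro 259 [239.9 230. ] rect [473.3 305.8] [76.1 46.3] 44.2 mean [[0.4716 0.3041 0.075 ]]
top gidx 26 [235.2 224.8] rect [480.8 311.7] [48.2 35.7] 46.7 mean [[0.489  0.3208 0.075 ]]
top dock 123 [362.9 209.6] rect [ 560.5 -116.1] [92.4 64.5] 16.4 mean [[ 0.5527 -0.1168  0.03  ]]
top panel 570 [316.2 206.9] rect [552.1  49.2] [ 29.  293.5] 89.3 mean [[0.5531 0.0474 0.12  ]]
scene gyro 298 [398.1 242.1] rect [481.1 311.2] [84.1 47.3] 41.7 mean [[0.4821 0.3123 0.075 ]]
scene gidx 55 [398.4 243.8] rect [481.9 311.1] [52.8 40.9] 48.7 mean [[0.4871 0.3178 0.075 ]]
scene dock 251 [289.8 202.9] rect [ 571.  -105.1] [111.2  77.7] 16.9 mean [[ 0.5685 -0.1057  0.03  ]]
scene dmark 143 [297.1 210.8] rect [587.4 -65.8] [ 60.3 106.1] 55.0 mean [[ 0.5775 -0.0525  0.03  ]]
scene panel 624 [317.4 203.3] rect [587.4  72.6] [183.3 365.1] 89.9 mean [[0.575  0.0539 0.12  ]]
```

View pics/ct.png

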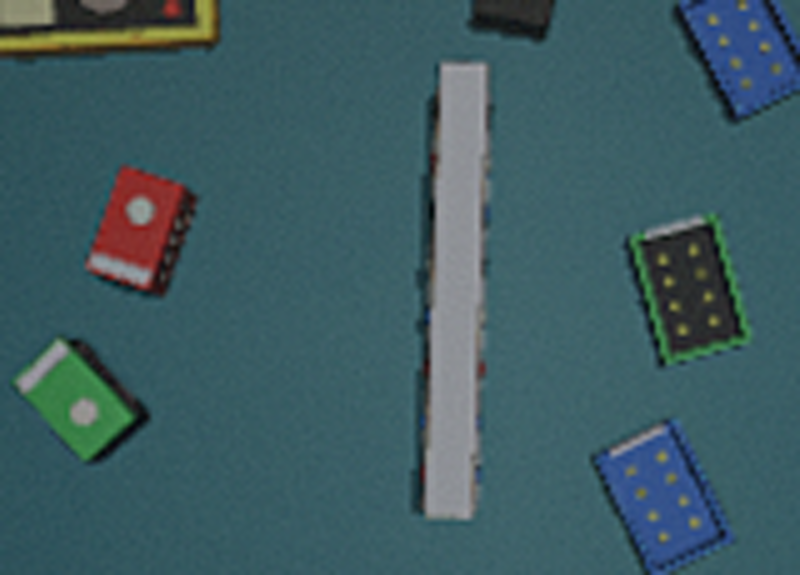

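The gyro sits at yaw ≈44° with its stripe at the +x/+y end. The dock is at yaw ≈16° with its mark at the +x end. Next I move above the gyro, turning tool y to about -46° in world.

carry_out(
  motion=[
    {"xyz": [-0.379,-0.205,0],"angular": [0,0,120]},
    {"xyz": [-0.379,-0.205,0],"angular": [0,0,120]},
    {"xyz": [-0.379,-0.205,0],"angular": [0,0,120]},
    {"xyz": [-0.379,-0.205,0],"angular": [0,0,120]},
    {"xyz": [-0.379,-0.205,0],"angular": [0,0,120]},
    {"xyz": [-0.379,-0.205,0],"angular": [0,0,120]},
    {"xyz": [-0.379,-0.205,0],"angular": [0,0,120]},
    {"xyz": [-0.379,-0.205,0],"angular": [0,0,120]},
    {"xyz": [-0.379,-0.205,0],"angular": [0,0,120]},
    {"xyz": [-0.379,-0.205,0],"angular": [0,0,120]},
    {"xyz": [-0.379,-0.205,0],"angular": [0,0,120]},
    {"xyz": [-0.379,-0.205,0],"angular": [0,0,120]},
  ],
  hand=1,
)

```text
clock: 1.3
position: [0.4754, 0.3063, 0.2309]
ee_rot: [0.86, 0.51, -0.0, 0.0]
ft_force: [0.7, -0.2, 0.3]
grip_width: 1.001
grasp_force: 0.0
```

```bash
cat >> h.py <<'E'
from scipy.spatial.transform import Rotation as Ro
def go(o,p,yaw,down=True):
    "shift and turn (tool axes) from measured pose to TCP p, pointing down with tool y at yaw deg"
    R=Ro.from_quat(o["ee_rot"]);a=np.radians(yaw);y=np.array([np.cos(a),np.sin(a),0]);z=np.array([0,0,-1.])
    T=Ro.from_matrix(np.c_[np.cross(y,z),y,z])
    print("pos",o["position"].round(4),"tooly",np.degrees(np.arctan2(*R.as_matrix()[[1,0],1])).round(2),"t",round(o["clock"],2),"q",o["joint_pos"].round(2),"w",round(o["grip_width"],3),"F",o["ft_force"].round(1))
    print("shift mm",(R.inv().apply(np.array(p)-o["position"])*1000).round(1),"turn",(R.inv()*T).as_rotvec(degrees=True).round(1))
E
python3 -c "
from workcell import *
from h import *
go(get_obs(),[.4733,.3058,.2],-45.8)"
```

```text
pos [0.4754 0.3063 0.2309] tooly -28.64 t 1.3 q [-0.98  0.2   0.38  1.64 -0.08  1.31 -1.09] w 1.001 F [ 0.7 -0.2  0.3]
shift mm [-1.4 -1.6 30.9] turn [-0.   0.  17.2]
```

carry_out(
  motion=[
    {"xyz": [-0.001,-0.002,0],"angular": [0,0,17]},
    {"xyz": [-0.001,-0.002,0],"angular": [0,0,17]},
    {"xyz": [-0.001,-0.002,0],"angular": [0,0,17]},
    {"xyz": [-0.001,-0.002,0],"angular": [0,0,17]},
    {"xyz": [-0.001,-0.002,0],"angular": [0,0,17]},
  ],
)

```text
clock: 1.8
position: [0.4731, 0.3067, 0.2312]
ee_rot: [0.924, 0.382, -0.0, 0.0]
ft_force: [-0.5, 0.6, -0.5]
grip_width: 0.997
grasp_force: 0.0
```

```bash
python3 -c "
from workcell import *
from h import *
c=camera('wrist');np.savez('pics/w1.npz',**c);cv2.imwrite('pics/w1.png',c['img'][:,:,::-1]);print(c['extrinsics'].round(3),c['fx'],c['cx'])
go(get_obs(),[.4733,.3058,.1],-45.8)"
```

```text
[[ 0.707  0.671  0.224  0.53 ]
 [-0.707  0.671  0.222  0.363]
 [-0.001 -0.315  0.949  0.373]
 [ 0.     0.     0.     1.   ]] 320.3541599076812 323.2389334211386
pos [0.4732 0.3067 0.2312] tooly -45.09 t 1.85 q [-1.01  0.2   0.4   1.65 -0.08  1.31 -1.38] w 0.998 F [ 0.9  0.3 -0.3]
shift mm [ -0.5   0.7 131.2] turn [-0.   0.   0.7]
```

View pics/w1.png

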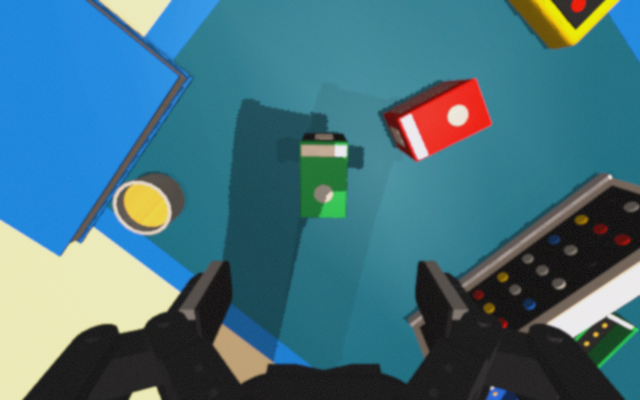

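The wrist view shows the gyro top from about (300,142) to (349,217), centred between the fingers and square to them. I'll measure that top face.

```bash
python3 - <<'E'
from workcell import *
from h import *
c=load("w1");b=(285,125,365,230)
h=cv2.cvtColor(c["img"],cv2.COLOR_RGB2HSV)
print(h[180,310],h[212,340],h[150,310],h[150,342],h[138,325],h[180,270])
m=green(c,b,(45,120,60),(75,255,255))
cn=cv2.convexHull(pts(m).astype(np.int32))[:,0];w=ray(c,cn,.075)[:,:2]*1000
print("green part",cv2.minAreaRect(w.astype(np.float32)),pts(m).min(0),pts(m).max(0))
m2=m|green(c,(297,140,353,165),(0,0,110),(30,140,255))
cn=cv2.convexHull(pts(m2).astype(np.int32))[:,0];w=ray(c,cn,.075)[:,:2]*1000
print("whole",cv2.minAreaRect(w.astype(np.float32)),pts(m2).min(0),pts(m2).max(0))
E
```

```text
[ 68 182 118] [ 66 182 195] [ 13  60 192] [126   5 239] [ 13  58 124] [ 96 172  92]
green part ((473.4906921386719, 307.4934997558594), (75.94890594482422, 45.843353271484375), 43.711517333984375) [299 140] [348 217]
whole ((473.4906921386719, 307.4934997558594), (75.94890594482422, 45.843353271484375), 43.711517333984375) [299 140] [348 217]
```

carry_out(
  motion=[
    {"xyz": [0.001,0,0.04],"angular": [0,0,0.7]},
    {"xyz": [0.001,0,0.08],"angular": [0,0,0.7]},
    {"xyz": [0.001,0,0.12],"angular": [0,0,0.7]},
    {"xyz": [0.001,0,0.15],"angular": [0,0,0.7]},
    {"xyz": [0.001,0,0.17],"angular": [0,0,0.7]},
    {"xyz": [0.001,0,0.185],"angular": [0,0,0.7]},
    {"xyz": [0.001,0,0.197],"angular": [0,0,0.7]},
    {"xyz": [0.001,0,0.2],"angular": [0,0,0.7]},
    {"xyz": [0.001,0,0.2],"angular": [0,0,0.7]},
    {"xyz": [0.001,0,0.2],"angular": [0,0,0.7]},
  ],
)

```text
clock: 2.85
position: [0.4744, 0.3078, 0.0322]
ee_rot: [0.927, 0.375, 0.001, -0.0]
ft_force: [0.7, 0.2, 0.5]
grip_width: 1.003
grasp_force: 0.0
```

carry_out(
  motion=[
    {"xyz": [0,0,0],"angular": [0,0,0]},
    {"xyz": [0,0,0],"angular": [0,0,0]},
    {"xyz": [0,0,0],"angular": [0,0,0]},
    {"xyz": [0,0,0],"angular": [0,0,0]},
    {"xyz": [0,0,0],"angular": [0,0,0]},
    {"xyz": [0,0,0],"angular": [0,0,0]},
    {"xyz": [0,0,0],"angular": [0,0,0]},
    {"xyz": [0,0,0],"angular": [0,0,0]},
    {"xyz": [0,0,0],"angular": [0,0,0]},
    {"xyz": [0,0,0],"angular": [0,0,0]},
  ],
  hand=0,
  grip_force=70,
)

```text
clock: 3.85
position: [0.4742, 0.3078, 0.0319]
ee_rot: [0.927, 0.375, 0.0, -0.0]
ft_force: [-1.2, -0.3, 5.5]
grip_width: 0.534
grasp_force: 72.6
```

Gripped: the opening is 45 mm, as expected. Lifting.

carry_out(
  motion=[
    {"xyz": [0,0,-0.01],"angular": [0,0,0]},
    {"xyz": [0,0,-0.03],"angular": [0,0,0]},
    {"xyz": [0,0,-0.055],"angular": [0,0,0]},
    {"xyz": [0,0,-0.08],"angular": [0,0,0]},
    {"xyz": [0,0,-0.105],"angular": [0,0,0]},
    {"xyz": [0,0,-0.13],"angular": [0,0,0]},
    {"xyz": [0,0,-0.155],"angular": [0,0,0]},
    {"xyz": [0,0,-0.175],"angular": [0,0,0]},
    {"xyz": [0,0,-0.19],"angular": [0,0,0]},
    {"xyz": [0,0,-0.198],"angular": [0,0,0]},
    {"xyz": [0,0,-0.2],"angular": [0,0,0]},
    {"xyz": [0,0,-0.2],"angular": [0,0,0]},
  ],
)

```text
clock: 5.05
position: [0.4736, 0.3072, 0.2308]
ee_rot: [0.927, 0.375, -0.0, 0.0]
ft_force: [-1.2, 0.2, -4.0]
grip_width: 0.528
grasp_force: 72.2
```

```bash
python3 - <<'E'
from workcell import *
from h import *
o=get_obs();go(o,[.4744,.3078,.23],-45.8);print(o['grasp_force'])
c=camera('wrist');np.savez('pics/w2.npz',**c);cv2.imwrite('pics/w2.png',c['img'][:,:,::-1])
E
```

```text
pos [0.4736 0.3072 0.2308] tooly -45.95 t 5.05 q [-1.01  0.2   0.41  1.65 -0.08  1.31 -1.39] w 0.528 F [-1.2  0.2 -4. ]
shift mm [1.  0.2 0.8] turn [-0.   0.  -0.1]
72.22228288650513
```

View pics/w2.png

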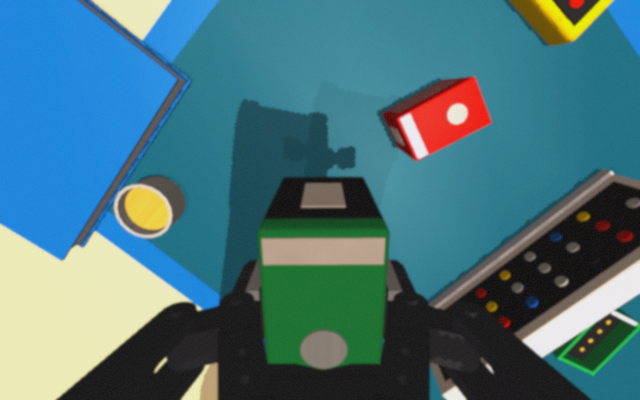

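Held squarely and level, with the tin, red module and panel undisturbed. Now the 40° tilt about tool y, then a hold of more than 1 s.

carry_out(
  motion=[
    {"xyz": [0,0,0],"angular": [0,2,0]},
    {"xyz": [0,0,0],"angular": [0,6,0]},
    {"xyz": [0,0,0],"angular": [0,11,0]},
    {"xyz": [0,0,0],"angular": [0,16,0]},
    {"xyz": [0,0,0],"angular": [0,21,0]},
    {"xyz": [0,0,0],"angular": [0,26,0]},
    {"xyz": [0,0,0],"angular": [0,31,0]},
    {"xyz": [0,0,0],"angular": [0,35,0]},
    {"xyz": [0,0,0],"angular": [0,38,0]},
    {"xyz": [0,0,0],"angular": [0,40,0]},
    {"xyz": [0,0,0],"angular": [0,41,0]},
    {"xyz": [0,0,0],"angular": [0,41,0]},
  ],
)

```text
clock: 6.3
position: [0.4732, 0.3069, 0.2301]
ee_rot: [0.869, 0.351, 0.324, -0.131]
ft_force: [-0.7, -0.8, -3.8]
grip_width: 0.529
grasp_force: 72.3
```

```bash
python3 - <<'E'
from workcell import *
from h import *
o=get_obs();go(o,[.4744,.3078,.23],-45.8);print(o['grasp_force'])
a=camera('wrist')['img'];c=camera('scene')['img'][170:290,330:490]
cv2.imwrite('pics/tilt.png',np.hstack([cv2.resize(a,(480,300)),cv2.resize(c,(320,300))])[:,:,::-1])
E
```

```text
pos [0.4732 0.3069 0.2301] tooly -45.95 t 6.3 q [-1.01 -0.28  0.38  2.25 -0.    0.45 -1.41] w 0.529 F [-0.7 -0.8 -3.8]
shift mm [1.1 0.2 1. ] turn [  0.  -40.9  -0.2]
72.34240472316742
```

View pics/tilt.png

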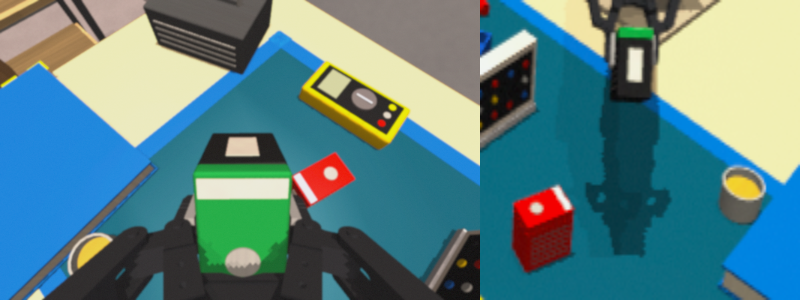

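The tilt is 40.9° and the module hasn't shifted in the wrist view, so it isn't slipping. Next I hold, then return it to level.

carry_out(
  motion=[
    {"xyz": [0,0,0],"angular": [0,0,0]},
    {"xyz": [0,0,0],"angular": [0,0,0]},
    {"xyz": [0,0,0],"angular": [0,0,0]},
    {"xyz": [0,0,0],"angular": [0,0,0]},
    {"xyz": [0,0,0],"angular": [0,0,0]},
    {"xyz": [0,0,0],"angular": [0,0,0]},
    {"xyz": [0,0,0],"angular": [0,0,0]},
    {"xyz": [0,0,0],"angular": [0,0,0]},
    {"xyz": [0,0,0],"angular": [0,0,0]},
    {"xyz": [0,0,0],"angular": [0,0,0]},
    {"xyz": [0,0,0],"angular": [0,0,0]},
    {"xyz": [0,0,0],"angular": [0,0,0]},
  ],
)

```text
clock: 7.6
position: [0.4739, 0.3074, 0.2313]
ee_rot: [0.868, 0.351, 0.325, -0.131]
ft_force: [0.1, 0.4, -4.0]
grip_width: 0.53
grasp_force: 72.3
```

carry_out(
  motion=[
    {"xyz": [0,0,0],"angular": [0,-2,0]},
    {"xyz": [0,0,0],"angular": [0,-6,0]},
    {"xyz": [0,0,0],"angular": [0,-11,0]},
    {"xyz": [0,0,0],"angular": [0,-16,0]},
    {"xyz": [0,0,0],"angular": [0,-21,0]},
    {"xyz": [0,0,0],"angular": [0,-26,0]},
    {"xyz": [0,0,0],"angular": [0,-31,0]},
    {"xyz": [0,0,0],"angular": [0,-35,0]},
    {"xyz": [0,0,0],"angular": [0,-38,0]},
    {"xyz": [0,0,0],"angular": [0,-40,0]},
    {"xyz": [0,0,0],"angular": [0,-41,0]},
    {"xyz": [0,0,0],"angular": [0,-41,0]},
  ],
)

```text
clock: 8.8
position: [0.4742, 0.3079, 0.231]
ee_rot: [0.927, 0.375, 0.0, 0.0]
ft_force: [-0.3, 0.1, -4.6]
grip_width: 0.527
grasp_force: 72.2
```

```bash
python3 - <<'E'
from workcell import *
from h import *
o=get_obs()
go(o,[.4736,.3072,.28],-45.9);go(o,[.4805,-.116,.28],-73.6);go(o,[.5605,-.116,.28],-73.6)
E
```

```text
pos [0.4742 0.3079 0.231 ] tooly -45.93 t 8.8 q [-1.02  0.2   0.42  1.64 -0.08  1.31 -1.39] w 0.527 F [-0.3  0.1 -4.6]
shift mm [ -0.9   0.1 -49. ] turn [ 0. -0. -0.]
pos [0.4742 0.3079 0.231 ] tooly -45.93 t 8.8 q [-1.02  0.2   0.42  1.64 -0.08  1.31 -1.39] w 0.527 F [-0.3  0.1 -4.6]
shift mm [-290.3  309.   -48.9] turn [ 0.  -0.  27.7]
pos [0.4742 0.3079 0.231 ] tooly -45.93 t 8.8 q [-1.02  0.2   0.42  1.64 -0.08  1.31 -1.39] w 0.527 F [-0.3  0.1 -4.6]
shift mm [-232.8  364.6  -48.9] turn [ 0.  -0.  27.7]
```

Level again. Now I carry it over the panel at bottom height ≈0.23 m to a viewpoint just behind the dock.

carry_out(
  motion=[
    {"xyz": [-0.008,0.007,-0.01],"angular": [0,0,1]},
    {"xyz": [-0.028,0.024,-0.03],"angular": [0,0,2]},
    {"xyz": [-0.056,0.049,-0.03],"angular": [0,0,5]},
    {"xyz": [-0.09,0.079,-0.03],"angular": [0,0,7]},
    {"xyz": [-0.125,0.109,-0.03],"angular": [0,0,10]},
    {"xyz": [-0.16,0.14,-0.03],"angular": [0,0,13]},
    {"xyz": [-0.195,0.17,-0.03],"angular": [0,0,16]},
    {"xyz": [-0.23,0.201,-0.03],"angular": [0,0,19]},
    {"xyz": [-0.265,0.232,-0.03],"angular": [0,0,22]},
    {"xyz": [-0.298,0.26,-0.03],"angular": [0,0,25]},
    {"xyz": [-0.325,0.284,-0.03],"angular": [0,0,27]},
    {"xyz": [-0.34,0.297,-0.03],"angular": [0,0,28]},
  ],
)

```text
clock: 10.0
position: [0.4346, -0.1466, 0.2619]
ee_rot: [0.991, 0.136, 0.001, -0.001]
ft_force: [0.7, 0.9, -4.4]
grip_width: 0.532
grasp_force: 72.7
```

carry_out(
  motion=[
    {"xyz": [-0.004,0.003,0],"angular": [0,0,0]},
    {"xyz": [-0.004,0.003,0],"angular": [0,0,0]},
    {"xyz": [-0.004,0.003,0],"angular": [0,0,0]},
    {"xyz": [-0.004,0.003,0],"angular": [0,0,0]},
  ],
)

```text
clock: 10.4
position: [0.4331, -0.1454, 0.2613]
ee_rot: [0.99, 0.141, 0.0, -0.0]
ft_force: [-0.6, 1.4, -4.6]
grip_width: 0.53
grasp_force: 72.8
```

```bash
python3 - <<'E'
from workcell import *
from h import *
c=camera('wrist');np.savez('pics/w3.npz',**c);cv2.imwrite('pics/w3.png',c['img'][:,:,::-1])
go(get_obs(),[.5605,-.116,.2],-73.6)
E
```

```text
pos [ 0.4331 -0.1455  0.2613] tooly -73.84 t 10.45 q [-0.66 -0.15  0.82  1.87  0.11  1.38 -1.16] w 0.531 F [ 0.1  0.4 -3.7]
shift mm [130.5   7.2  61.3] turn [-0.  -0.  -0.2]
```

View pics/w3.png

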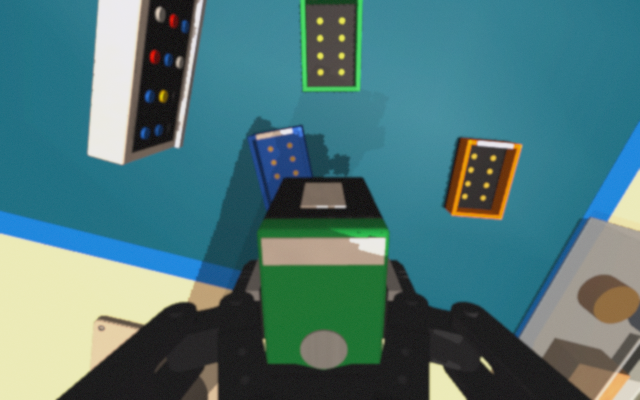

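The green dock is cut off at the top, at about (332,45), and the blue dock is at (280,165). I'll move 60 mm forward for a full view.

carry_out(
  motion=[
    {"xyz": [0.02,0,0],"angular": [0,0,0]},
    {"xyz": [0.04,0,0],"angular": [0,0,0]},
    {"xyz": [0.06,0.005,0],"angular": [0,0,0]},
    {"xyz": [0.06,0.005,0],"angular": [0,0,0]},
    {"xyz": [0.06,0.005,0],"angular": [0,0,0]},
    {"xyz": [0.06,0.005,0],"angular": [0,0,0]},
  ],
)

```text
clock: 11.05
position: [0.4915, -0.1347, 0.2612]
ee_rot: [0.99, 0.14, -0.0, -0.0]
ft_force: [0.1, 0.1, -4.6]
grip_width: 0.53
grasp_force: 73.7
```

```bash
python3 - <<'E'
from workcell import *
from h import *
c=camera('wrist');np.savez('pics/w4.npz',**c);cv2.imwrite('pics/w4.png',c['img'][:,:,::-1])
h=cv2.cvtColor(c["img"],cv2.COLOR_RGB2HSV)
b=(290,15,375,172)
m=green(c,b,(45,120,60),(75,255,255))|green(c,b,(0,0,170),(179,60,255))
n,l,st,_=cv2.connectedComponentsWithStats(m);i=1+st[1:,4].argmax();m=(l==i);print(st[i])
p=pts(m);cn=cv2.convexHull(p.astype(np.int32))[:,0]
w=ray(c,cn,.03)[:,:2]*1000;print(cv2.minAreaRect(w.astype(np.float32)));print(cn.tolist())
go(get_obs(),[.5605,-.116,.2],-73.6)
E
```

```text
[ 295   56   60   89 1510]
((560.5421142578125, -117.09441375732422), (94.04048919677734, 63.68039321899414), 16.595979690551758)
[[354, 76], [353, 127], [352, 143], [343, 144], [299, 144], [298, 142], [297, 118], [295, 62], [296, 58], [297, 57], [307, 56], [344, 56], [353, 57], [354, 58]]
pos [ 0.4915 -0.1347  0.2613] tooly -73.96 t 11.1 q [-0.66  0.05  0.88  1.75 -0.04  1.36 -1.06] w 0.532 F [ 0.2 -0.4 -3. ]
shift mm [71.5  1.2 61.3] turn [-0.  -0.  -0.4]
```

View pics/w4.png

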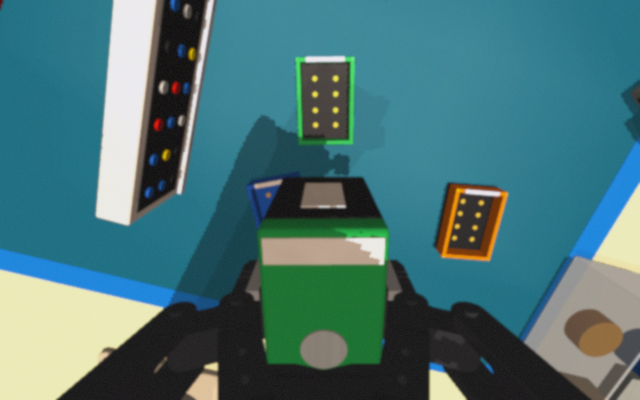

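The dock measures 94.0 × 63.7 mm, centred at (0.5605, -0.117) with yaw 16.6°, and its white mark is at the far end, (325,59). The module's stripe points the same way. Before descending I check where the module sits in the hand.

```bash
python3 - <<'E'
from workcell import *
from h import *
c=load("w4");b=(250,225,400,375)
m=green(c,b,(45,120,40),(80,255,255))|green(c,(258,232,390,268),(0,0,110),(30,140,255))
p=pts(m);cn=cv2.convexHull(p.astype(np.int32))[:,0];print(p.min(0),p.max(0))
px=c["img"];h=cv2.cvtColor(px,cv2.COLOR_RGB2HSV)
print(h[216:242:2,290].tolist()); print(h[355:372:2,290].tolist())
E=c["extrinsics"];o=get_obs();R=Ro.from_quat(o["ee_rot"])
# rear edge row ~ bottom of green at col 324; front top edge row where face turns darker
for z in(.300,.3044,.309):
    for q in([259.5,236],[388,236],[267,364],[382,364]):
        print(z,q,(R.inv().apply(ray(c,q,z)[0]-o["position"])*1000).round(1))
E
```

```text
[257 225] [389 366]
[[60, 10, 26], [70, 141, 49], [66, 172, 71], [68, 182, 77], [68, 189, 77], [67, 176, 81], [67, 177, 91], [68, 185, 105], [67, 184, 111], [67, 182, 115], [64, 138, 113], [25, 52, 143], [13, 59, 185]]
[[68, 188, 115], [67, 188, 114], [66, 181, 117], [67, 183, 114], [67, 167, 84], [75, 31, 33], [30, 28, 27], [70, 26, 29], [150, 10, 26]]
0.3 [259.5, 236] [ 32.4 -22.  -38.7]
0.3 [388, 236] [ 32.5  23.4 -38.7]
0.3 [267, 364] [-25.  -22.5 -38.7]
0.3 [382, 364] [-25.   24.7 -38.7]
0.3044 [259.5, 236] [ 34.5 -21.  -43.1]
0.3044 [388, 236] [ 34.5  22.5 -43.1]
0.3044 [267, 364] [-20.5 -21.5 -43.1]
0.3044 [382, 364] [-20.5  23.6 -43.1]
0.309 [259.5, 236] [ 36.6 -20.  -47.7]
0.309 [388, 236] [ 36.6  21.4 -47.7]
0.309 [267, 364] [-15.8 -20.5 -47.7]
0.309 [382, 364] [-15.8  22.6 -47.7]
```

The module's front top edge is about 37 mm ahead of the TCP and its sides are at about ±22.5 mm, so it hasn't slipped in the hand. I move over the dock, then descend to about 12 mm above the rim.

carry_out(
  motion=[
    {"xyz": [0.01,0,0],"angular": [0,0,-0.5]},
    {"xyz": [0.03,0.001,0],"angular": [0,0,-0.5]},
    {"xyz": [0.05,0.001,0.01],"angular": [0,0,-0.5]},
    {"xyz": [0.065,0.002,0.03],"angular": [0,0,-0.5]},
    {"xyz": [0.072,0.0017,0.055],"angular": [0,0,-0.5]},
    {"xyz": [0.072,0.0017,0.08],"angular": [0,0,-0.5]},
    {"xyz": [0.072,0.0017,0.1],"angular": [0,0,-0.5]},
    {"xyz": [0.072,0.0017,0.115],"angular": [0,0,-0.5]},
    {"xyz": [0.072,0.0017,0.13],"angular": [0,0,-0.5]},
    {"xyz": [0.072,0.0017,0.14],"angular": [0,0,-0.5]},
    {"xyz": [0.072,0.0017,0.14],"angular": [0,0,-0.5]},
    {"xyz": [0.072,0.0017,0.14],"angular": [0,0,-0.5]},
  ],
)

```text
clock: 12.3
position: [0.562, -0.1165, 0.1218]
ee_rot: [0.99, 0.144, 0.0, 0.0]
ft_force: [0.5, -0.1, -4.2]
grip_width: 0.531
grasp_force: 73.5
```

```bash
python3 - <<'E'
from workcell import *
from h import *
go(get_obs(),[.5613,-.1164,.074],-73.5)
E
```

```text
pos [ 0.562  -0.1165  0.1218] tooly -73.45 t 12.3 q [-0.54  0.39  0.82  1.77 -0.32  1.12 -0.9 ] w 0.531 F [ 0.5 -0.1 -4.2]
shift mm [-0.7 -0.3 47.8] turn [ 0. -0.  0.]
```

carry_out(
  motion=[
    {"xyz": [-0.0005,0,0.01],"angular": [0,0,0]},
    {"xyz": [-0.0005,0,0.02],"angular": [0,0,0]},
    {"xyz": [-0.0005,0,0.03],"angular": [0,0,0]},
    {"xyz": [-0.0005,0,0.038],"angular": [0,0,0]},
    {"xyz": [-0.0005,0,0.044],"angular": [0,0,0]},
    {"xyz": [-0.0005,0,0.048],"angular": [0,0,0]},
    {"xyz": [-0.0005,0,0.048],"angular": [0,0,0]},
    {"xyz": [-0.0005,0,0.048],"angular": [0,0,0]},
  ],
)

```text
clock: 13.1
position: [0.5614, -0.1166, 0.0735]
ee_rot: [0.99, 0.144, 0.0, 0.0]
ft_force: [1.3, -0.4, -4.3]
grip_width: 0.531
grasp_force: 73.5
```

```bash
python3 - <<'E'
from workcell import *
from h import *
c=camera('scene');np.savez('pics/s5.npz',**c);w=camera('wrist');np.savez('pics/w5.npz',**w)
go(get_obs(),[.5613,-.1164,.072],-73.5)
a=cv2.resize(c["img"][140:240,235:345],(495,450),interpolation=cv2.INTER_CUBIC)
b=cv2.resize(w["img"][100:380,220:420],(300,450))
cv2.imwrite('pics/p5.png',np.hstack([a,b])[:,:,::-1])
# where the held module's bottom corners should appear in the scene view
o=get_obs();R=Ro.from_quat(o["ee_rot"])
def proj(c,P):
    E=c["extrinsics"];q=(P-E[:3,3])@E[:3,:3];return np.c_[c["cx"]+c["fx"]*q[:,0]/-q[:,2],c["cy"]-c["fy"]*q[:,1]/-q[:,2]]
P=o["position"]+R.apply([[x-.0007,y,z] for z in(.0319,-.0431) for x in(.038,-.038) for y in(.023,-.023)])
print(((proj(c,P)-[235,140])*4.5).round())
E
```

```text
pos [ 0.5615 -0.1166  0.0737] tooly -73.45 t 13.2 q [-0.51  0.45  0.79  1.81 -0.37  1.03 -0.86] w 0.524 F [-0.5 -0.7 -3.7]
shift mm [-0.2 -0.2  1.7] turn [ 0.  -0.   0.1]
[[193. 276.]
 [240. 295.]
 [250. 229.]
 [296. 247.]
 [186. 196.]
 [235. 214.]
 [245. 151.]
 [293. 168.]]
```

View pics/p5.png

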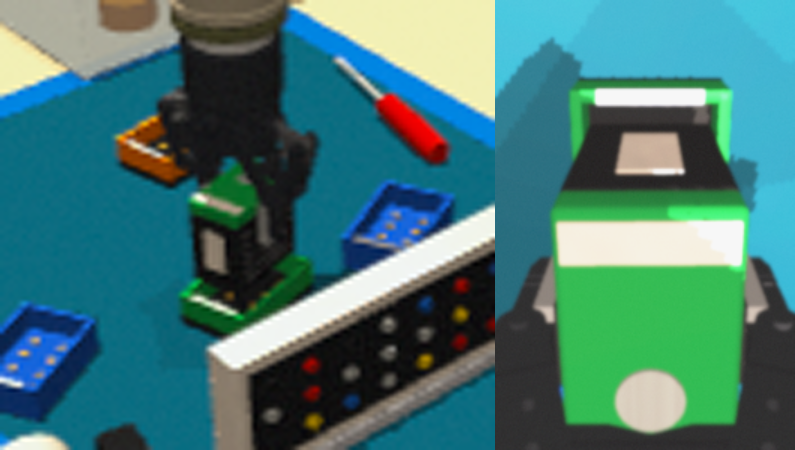

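In the wrist view the module (centre x≈650) is centred and square in the dock frame (572–730), with both white marks at the far end. In the scene view its bottom edge is where I predicted, so the gap is about 11.7 mm. I'll trim it by 1.5 mm.

carry_out(
  motion=[
    {"xyz": [0,0,0.001],"angular": [0,0,0]},
    {"xyz": [0,0,0.0015],"angular": [0,0,0]},
    {"xyz": [0,0,0.0015],"angular": [0,0,0]},
    {"xyz": [0,0,0.0015],"angular": [0,0,0]},
    {"xyz": [0,0,0.0015],"angular": [0,0,0]},
    {"xyz": [0,0,0.0015],"angular": [0,0,0]},
  ],
)

```text
clock: 13.8
position: [0.5612, -0.1165, 0.0718]
ee_rot: [0.99, 0.144, -0.0, -0.0]
ft_force: [-1.1, -0.4, -4.9]
grip_width: 0.53
grasp_force: 73.5
```

```bash
python3 -c "
from workcell import *
from h import *
go(get_obs(),[.5613,-.1164,.072],-73.5)
print(hand_in())"
```

```text
pos [ 0.5612 -0.1165  0.0718] tooly -73.45 t 13.8 q [-0.51  0.46  0.79  1.81 -0.37  1.03 -0.86] w 0.53 F [-1.1 -0.4 -4.9]
shift mm [ 0.1 -0.1 -0.2] turn [-0.   0.   0.1]
the job is handed in; nothing more can be done
None
```

The job is handed in at 13.8 s: I tipped the gyro to 41° for over a second and levelled it, then carried it over the panel, and it's now held level about 10 mm above the green dock's rim, lined up with the index marks at the same end.

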